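# Load the ribbon dispenser by colour

## Robot

A 6-joint arm with a two-finger parallel gripper is mounted at the origin on the work surface. World frame = base frame: x ahead of the robot, y to its left, z up, the work surface at z = 0. Lengths are in m, angles in degrees, forces in N, time in s.
With the tool pointing down it reaches from about 0.375 to 0.9 m from the base axis. Payload 3.1 kg.
Tool frame: the origin (TCP) lies on the centre line of the jaws, within the pads' length; the fingertips stand 25 mm ahead of it and the grasp point (between the pads) lies 6 mm ahead of it; z points along the fingers, y is the line along which they close (so a half turn about z gives the same grasp; the last joint's range is limited). The gripper opens to 87 mm and grips with 3 to 60 N. Pads are 19 mm wide; open, the fingers measure 117 mm over their backs; the gripper's body (75 mm by 190 mm) begins 51 mm behind the grasp point.
Start: joints at [-86.259, 30.224, 82.088, -0, 67.689, -10.227], TCP at [0.151, -0.606, 0.248] pointing down, gripper open.
Joint ranges: [-176.69, 176.69], [-43.24, 126.21], [12.49, 139.97], [-82, 262], [0, 151.66], [-163.58, 163.58]. Speed limits (degrees/s): [159.86, 159.86, 180, 180, 180, 180].

## Interface

Orientations are given as a 3x3 rotation matrix whose columns are the frame's x, y, z axes.
In Python, from rig import * gives the robot as it stands.
- The arm moves only by the tool step_arm, never from a script. Its argument "steps" is a list of rows, each a list of 7 numbers: the shift along the tool's x, y, z normalised to -1 to 1, where 1 is 0.3 m, then the turn, a rotation vector about the tool's x, y, z normalised to -1 to 1, where 1 is 45 degrees, then the gripper's target within -1 to 1 (shut at 1, half-way at 0, fully open at -1). A call has 1 to 8 rows; each row is the pose to reach, as a shift and turn from the pose commanded when the call began, along the tool's axes at that moment; what a row does not reach only later rows make up. A row lasts 1/12 s, in which the tool goes at most 41.7 mm and 7.16 degrees, less where a joint would pass 70% of its speed; a pose out of reach is approached as far as the arm can. A call with a number of a shift or a turn outside -1 to 1 is refused whole. A call with a gripper value outside its range is refused whole. The fingers move at their own pace and stop on an object; the grip force is fixed at half the most. Time passes only in rows, so rows that repeat a pose let the fingers close. It gives the time, the measured TCP pose, the force, the opening and the grip force at its end, in the units of the state.
- read_state(): the state, without advancing time (a new reading comes with each control period).
- capture(name): name is "side" or "top" or "wrist"; returns a dict with "image" (420x560x3 uint8, red, green, blue), "vertical_fov" (degrees; the focal length in pixels is half the picture's height over the tangent of half this angle, whatever the lens; pixels are square), "cx", "cy" (the principal point, pixels), "world_from_camera" (4x4, takes a point from camera to world coordinates); the wrist camera has in their place "T_tool_cam" (4x4, takes a point from camera to tool coordinates, whose origin is the TCP and whose axes are the flange's). Camera axes: x right, y down, z forward; pixel columns grow to the right and rows downward; lengths in m; the calibration is good to about 2 mm. A picture is of the moment at which its call begins: read the wrist's pose just before it. There is no depth.
- hand_in(): hands the job in; it is judged then, once.
The state is a dict: "time_s": time; "joint_positions": joint angles; "qvel": joint speeds; "tau": joint torques, N m; "position": TCP position; "tcp_rot": TCP orientation; "force": force on the tool from outside, world axes, zero at the start; "moment": the same for the moment, N m; "opening": opening from 0.0 (shut) to 1.0 (fully open); "grasp_force": force on a finger pad.
Only numpy, scipy, OpenCV 4.12 (cv2) and the standard library are available. Lean on these libraries where they do the work, as an engineer would, in place of code of your own. Each camera call takes 0.05 s, during which the arm holds its last target. There are 200 camera calls.

## Task

Get the ribbon dispenser ready for the wreath class: slide its red gate open, lay the loose ribbon rolls one after another in the open loading end and, through the slot in the lid, roll each one along the lane with the fingertips on its top until it lies under the marks of its own colour; under the lid, touch a roll on its top only. A roll cannot pass another, so the farthest goes in first; a mark whose roll is missing stays empty. When all the rolls are at their marks, close the gate, and leave the flat spool and the jar where they stand.

Things in the scene. Friction and masses are not known exactly. Their poses are not given: they have to be found in the camera images.
- dispenser: Fixed plywood ribbon dispenser: a straight lane, 414 x 140 mm. Origin on the table, mid-lane, at the middle of the loading end; +y = rolling direction, from the loading end to the closed far end; x across (+x away from the robot), z up. Lane floor 10 mm above the table; 128 mm clear between the side walls (x -64 to 64).
- loading_end (a point): Middle of the lane's open loading end, on its floor (10 mm above the table), dispenser x = y = 0; axes as the dispenser's. Open above from y = -78 to +55 mm; side walls there with tops 56 mm above the table; a low end wall from y = -84 to -78 mm, top 42 mm above the table.
- lid_slot (a point): Middle of the lid's slot, at lid top height: dispenser y = 192, z = 92 mm. Lid: two strips 25 mm wide at x 45 to 70 mm either side, from y = 55 to 330 mm, undersides 86 and tops 92 mm above the table. Between them a 90 mm wide slot, open above, through which rolls can be touched but not put in. Inner face of the far end wall: y = 322 mm.
- gate (a joint): Red sliding gate across the lane at dispenser y = 40 mm, in m: 0 = closed (bar reaches 54 mm into the lane from the -x side wall, 19 to 53 mm above the table), 0.065 = fully open (out of the way from 0.056). It opens along the dispenser's -x, towards the robot, stays where it is left, takes about 1.5 N to slide.
- gate_knob (a point): The gate's red upright round knob, 18 mm in diameter, outside the -x side wall, moving with the gate. This point: on its axis, 66 mm above the table (knob from 46 to 86 mm). Its axis is 20 mm from the wall when the gate is closed.
- mark_yellow: Yellow mark: a pair of yellow plates (22 x 18 x 2 mm) fixed on the two lid strips, one each side of the slot. Origin: mid-lane, at table height, on the line between the pair; axes parallel to the dispenser's. The marks lie at dispenser y = 100, 182 and 264 mm; which colour is at which place varies.
- mark_pink: Pink mark: a pair of pink plates (22 x 18 x 2 mm) fixed on the two lid strips, one each side of the slot. Origin: mid-lane, at table height, on the line between the pair; axes parallel to the dispenser's. The marks lie at dispenser y = 100, 182 and 264 mm; which colour is at which place varies.
- mark_blue: Blue mark: a pair of blue plates (22 x 18 x 2 mm) fixed on the two lid strips, one each side of the slot. Origin: mid-lane, at table height, on the line between the pair; axes parallel to the dispenser's. The marks lie at dispenser y = 100, 182 and 264 mm; which colour is at which place varies.
- roll_yellow_c (a point): Roll of yellow ribbon wound on a card core: cylinder 64 mm in diameter and 110 mm long, about 0.2 kg. Point: its centre; x axis: the cylinder's axis, others turn as it rolls. Starts on a fixed rest (centre 35 mm above the table) between four 25 mm high posts beside its ends, middle 74 mm free for fingers. On the lane's floor its centre is at 42 and its top at 74 mm. May be absent (None).
- roll_pink_c (a point): Roll of pink ribbon wound on a card core: cylinder 64 mm in diameter and 110 mm long, about 0.2 kg. Point: its centre; x axis: the cylinder's axis, others turn as it rolls. Starts on a fixed rest (centre 35 mm above the table) between four 25 mm high posts beside its ends, middle 74 mm free for fingers. On the lane's floor its centre is at 42 and its top at 74 mm. May be absent (None).
- roll_blue_c (a point): Roll of blue ribbon wound on a card core: cylinder 64 mm in diameter and 110 mm long, about 0.2 kg. Point: its centre; x axis: the cylinder's axis, others turn as it rolls. Starts on a fixed rest (centre 35 mm above the table) between four 25 mm high posts beside its ends, middle 74 mm free for fingers. On the lane's floor its centre is at 42 and its top at 74 mm. May be absent (None).
- spool_c (a point): Bystander: flat cream ribbon spool lying on the table, 110 mm in diameter, 26 mm high; the point is its centre. Leave it alone.
- jar_c (a point): Bystander: white jar, 72 mm in diameter and 100 mm high, with sticks standing in it up to 195 mm; the point is 50 mm up its axis. Leave it alone.

How it is judged:
By the outcome, as a careful person would: the job done as asked, in the order asked, and still so for the second after the job is handed in, with the robot touching nothing.
Of roll_yellow, roll_pink, roll_blue only 2 to 3 are there at a start; the rules pass over those that are not, and their reading is None.
At some moment in a run one of roll_yellow, roll_pink, roll_blue may be knocked a few centimetres aside while the robot is not near it.
It also fails if it takes over 210 s, if anything falls off the work surface, if the arm or the gripper's body presses on something with over 40 N, if the wrist force passes 120 N, or if a joint passes its speed limit or range.

## Working session

There is one attempt and no reset: what is moved stays moved. The work goes in short steps, Python scripts to look and compute and a tool call to move; the robot and the scene stay as the last step left them, time stands still between calls to the robot, and variables do not carry over. Pictures are saved under pics/ and viewed, at most 14 in all, crops included, and the job is handed in when it is done.

Besides the shell and the picture viewer there is one more tool, called after "Emit:" as a command line: name --pt "numbers of a row" for each row, then --argument value for the rest. step_arm: Moves the arm, as the interface text tells. Scaled input: -1 to 1 covers 0.3 m each way for a shift and 45 degrees each way for a turn. Its arguments: {"type":"object","properties":{"steps":{"type":"array"}},"required":["steps"]}

```bash
ls; mkdir -p pics; python3 - <<'E'
from rig import *
import cv2,numpy as np
s=read_state();print({k:np.round(v,3).tolist() for k,v in s.items()})
for n in("side","top"):
    c=capture(n);cv2.imwrite(f"pics/{n}0.png",c["image"][:,:,::-1])
    print(n,c["vertical_fov"],c["cx"],c["cy"],np.round(c["world_from_camera"],4).tolist())
E
```

```text
pics
{'time_s': 0.0, 'joint_positions': [-86.259, 30.277, 82.157, -0.002, 67.688, -10.227], 'qvel': [0.005, 0.042, 0.065, -0.008, -0.171, 0.101], 'tau': [0.001, -44.004, -17.659, 0.063, 0.058, -0.0], 'position': [0.151, -0.606, 0.247], 'tcp_rot': [[0.97, 0.241, -0.0], [0.241, -0.97, 0.002], [0.0, -0.002, -1.0]], 'force': [-0.175, -0.842, 0.791], 'moment': [0.031, -0.01, 0.05], 'grasp_force': 0.0, 'opening': 1.002}
side 57.75018539074314 274.7645713064578 212.02293220864507 [[0.9619, -0.1478, 0.23, 0.3362], [-0.273, -0.5629, 0.7802, -0.7126], [0.0141, -0.8132, -0.5818, 0.6526], [0.0, 0.0, 0.0, 1.0]]
top 46.12101113989821 283.48976657996326 210.99423715951727 [[0.0112, -0.9775, 0.2104, 0.2754], [-0.9999, -0.0109, 0.0027, 0.0245], [-0.0004, -0.2105, -0.9776, 1.2957], [0.0, 0.0, 0.0, 1.0]]
```

View pics/top0.png

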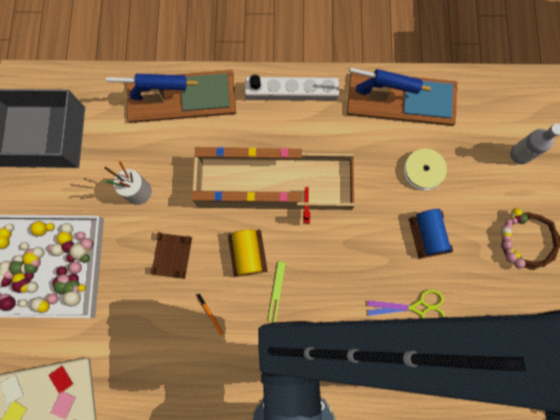

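View pics/side0.png

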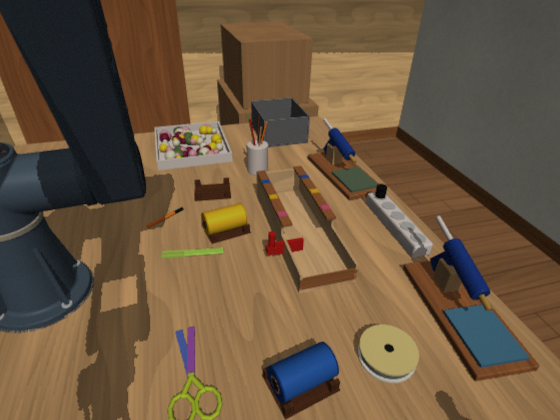

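Top view: marks from the far end are blue (218), yellow (251) and pink (284). The yellow roll is at (247,252), the blue roll at (432,232), and the pink rest at (172,255) is empty. The gate is red at (307,205). So blue goes in first, then yellow. Next I'll measure positions.

```bash
cat > h.py <<'E'
from rig import *
import cv2,numpy as np
def ray(c,uv):
    f=c["image"].shape[0]/2/np.tan(np.radians(c["vertical_fov"])/2)
    uv=np.atleast_2d(uv).astype(float)
    d=np.c_[(uv[:,0]-c["cx"])/f,(uv[:,1]-c["cy"])/f,np.ones(len(uv))]
    if "world_from_camera" in c: T=np.array(c["world_from_camera"])
    else:
        s=c["state"];A=np.eye(4);A[:3,:3]=s["tcp_rot"];A[:3,3]=s["position"];T=A@np.array(c["T_tool_cam"])
    return T[:3,3],d@T[:3,:3].T
def plane(c,uv,z):
    o,d=ray(c,uv);return o+d*((z-o[2])/d[:,2])[:,None]
def blobs(c,col,mina=15):
    h=cv2.cvtColor(c["image"],cv2.COLOR_RGB2HSV)
    R=dict(yellow=((22,170,90),(32,255,255)),blue=((105,150,40),(125,255,255)),pink=((160,90,120),(174,255,255)),red=((0,190,100),(4,255,255)))[col]
    m=cv2.inRange(h,*R)
    if col=="red":m|=cv2.inRange(h,(175,190,100),(180,255,255))
    cs,_=cv2.findContours(m,cv2.RETR_EXTERNAL,cv2.CHAIN_APPROX_NONE)
    return [x for x in cs if cv2.contourArea(x)>=mina]
def cap(n):
    s=read_state();c=capture(n);c["state"]=s;return c
E
python3 - <<'E'
from h import *
for n in("top","side"):
    c=cap(n)
    for col in("yellow","blue","pink","red"):
        for b in blobs(c,col):
            (u,v),(w,h),a=cv2.minAreaRect(b)
            z=.094 if w*h<300 else .035
            M=cv2.moments(b);q=(M["m10"]/M["m00"],M["m01"]/M["m00"])
            P=plane(c,[q],z)[0]
            if .2<P[0]<.85 and abs(P[1])<.6: print(n,col,np.round([u,v,w,h,a]),np.round(q,1),"z",z,np.round(P,4),"box",np.round(plane(c,cv2.boxPoints(((u,v),(w,h),a)),z)[:,:2],3).tolist() if z<.05 else "")
E
```

```text
top yellow [431. 303.  26.  24.  85.] [434.7 302.7] z 0.035 [ 0.3152 -0.3546  0.035 ] box [[0.344, -0.314], [0.351, -0.375], [0.285, -0.378], [0.279, -0.317]]
top yellow [ 81. 288.   5.   6.  90.] [ 81.  287.3] z 0.094 [0.3403 0.514  0.094 ] box 
top yellow [518. 254.   7.   3.  63.] [517.8 254.3] z 0.094 [ 0.4322 -0.5463  0.094 ] box 
top yellow [ 64. 237.  11.  14.  69.] [ 63.6 237.3] z 0.094 [0.4618 0.5688 0.094 ] box 
top yellow [246. 251.  44.  25.  82.] [246.3 251.7] z 0.035 [0.4387 0.1223 0.035 ] box [[0.491, 0.164], [0.501, 0.1], [0.389, 0.082], [0.38, 0.144]]
top yellow [518. 212.   8.   7.  45.] [517.5 211.5] z 0.094 [ 0.5394 -0.5552  0.094 ] box 
top yellow [250. 196.   9.   7.  90.] [250.6 196.2] z 0.094 [0.5711 0.1107 0.094 ] box 
top yellow [252. 152.   7.   6.  90.] [252.  151.5] z 0.094 [0.689  0.1102 0.094 ] box 
top blue [433. 232.  43.  24.  76.] [433.  231.6] z 0.035 [ 0.4964 -0.3599  0.035 ] box [[0.542, -0.318], [0.559, -0.381], [0.45, -0.402], [0.433, -0.341]]
top blue [218. 196.   6.   4.  90.] [218.  195.9] z 0.094 [0.5709 0.1926 0.094 ] box 
top blue [220. 1
[... 708 characters left out ...]
] z 0.094 [0.411  0.5376 0.094 ] box 
side yellow [214. 141.  10.  15.  45.] [214.7 140.7] z 0.094 [0.4733 0.489  0.094 ] box 
side yellow [206. 130.   7.  11.  90.] [205.5 129.8] z 0.094 [0.4548 0.5874 0.094 ] box 
side blue [303. 371.  39.  69.  63.] [304.  370.5] z 0.035 [ 0.4989 -0.3599  0.035 ] box [[0.43, -0.338], [0.56, -0.307], [0.563, -0.382], [0.442, -0.406]]
side pink [281. 214.   3.   8.  90.] [281.2 213.4] z 0.094 [0.5709 0.0267 0.094 ] box 
side red [295. 244.  12.  14.  90.] [295.8 244.1] z 0.094 [ 0.5691 -0.0953  0.094 ] box 
side red [275. 243.  18.  23.   6.] [274.6 245.3] z 0.035 [ 0.5411 -0.0211  0.035 ] box [[0.51, -0.045], [0.54, 0.041], [0.582, 0.021], [0.549, -0.063]]
```

Emit:
step_arm --pt "0.835 -0.737 0 0 0 0.31 0" --pt "0.835 -0.737 0 0 0 0.31 0" --pt "0.835 -0.737 0 0 0 0.31 0" --pt "0.835 -0.737 0 0 0 0.31 0" --pt "0.835 -0.737 0 0 0 0.31 0" --pt "0.835 -0.737 0 0 0 0.31 0" --pt "0.835 -0.737 0 0 0 0.31 0" --pt "0.835 -0.737 0 0 0 0.31 0"

```text
time_s: 0.87
position: [0.3408, -0.3303, 0.2476]
tcp_rot: [[1.0, -0.0, 0.0], [-0.0, -1.0, 0.0], [0.0, -0.0, -1.0]]
force: [1.4, -0.9, -0.1]
opening: 0.526
grasp_force: 0.0
```

```bash
python3 - <<'E'
from h import *
s=read_state();print(np.round(s["position"],4),np.round(s["tcp_rot"],3).tolist(),s["opening"])
for n in("top","side"):
    c=cap(n);T=np.linalg.inv(np.array(c["world_from_camera"]));f=210/np.tan(np.radians(c["vertical_fov"])/2)
    for nm,P in dict(knobtop=(.5397,-.0314,.086),knobbot=(.5397,-.0314,.046),bartip=(.62,-.0314,.053)).items():
        q=T[:3,:3]@P+T[:3,3];print(n,nm,np.round(q[:2]/q[2]*f+[c["cx"],c["cy"]],1))
    for b in blobs(c,"red"):print(cv2.boundingRect(b))
E
```

```text
[ 0.3408 -0.3303  0.2476] [[1.0, -0.0, 0.0], [-0.0, -1.0, 0.0], [0.0, -0.0, -1.0]] 0.5260131484213535
top knobtop [307.1 209.7]
top knobbot [306.4 213. ]
top bartip [306.5 182.4]
(50, 367, 22, 25)
(304, 206, 6, 17)
(305, 188, 3, 14)
side knobtop [275.5 231.8]
side knobbot [275.3 244.6]
side bartip [306.4 237.1]
(287, 238, 16, 13)
(266, 231, 19, 24)
```

Emit:
step_arm --pt "0.664 -0.997 0.2 0 0 0 0" --pt "0.664 -0.997 0.2 0 0 0 0" --pt "0.664 -0.997 0.2 0 0 0 0" --pt "0.664 -0.997 0.2 0 0 0 0" --pt "0.664 -0.997 0.2 0 0 0 0" --pt "0.664 -0.997 0.2 0 0 0 0" --pt "0.664 -0.997 0.2 0 0 0 0" --pt "0.664 -0.997 0.2 0 0 0 0"

```text
time_s: 1.63
position: [0.5235, -0.0575, 0.1923]
tcp_rot: [[1.0, -0.0, 0.0], [-0.0, -1.0, -0.001], [0.0, 0.001, -1.0]]
force: [-0.0, -0.8, 0.5]
opening: 0.498
grasp_force: 0.0
```

Emit:
step_arm --pt "0 0 0 0 0 0 0" --pt "0 0 0 0 0 0 0" --pt "0 0 0 0 0 0 0"

```text
time_s: 1.88
position: [0.5221, -0.059, 0.1924]
tcp_rot: [[1.0, 0.001, -0.001], [0.001, -1.0, -0.0], [-0.001, 0.0, -1.0]]
force: [0.8, -1.4, 0.2]
opening: 0.499
grasp_force: 0.0
```

```bash
python3 - <<'E'
from h import *
c=cap("wrist");s=c["state"];print(np.round(s["position"],4),np.round(c["T_tool_cam"],3).tolist())
cv2.imwrite("pics/w1.png",c["image"][:,:,::-1])
for b in blobs(c,"red"):
    x,y,w,h=cv2.boundingRect(b);print(x,y,w,h,np.round(plane(c,[[x,y],[x+w,y+h]],.086),3).tolist())
E
```

```text
[ 0.5221 -0.059   0.1924] [[-0.001, -0.958, -0.285, 0.079], [1.0, -0.0, -0.0, -0.0], [0.0, -0.285, 0.958, -0.137], [0.0, 0.0, 0.0, 1.0]]
244 201 22 19 [[0.538, -0.024, 0.086], [0.522, -0.042, 0.086]]
249 171 17 29 [[0.563, -0.029, 0.086], [0.539, -0.042, 0.086]]
250 114 12 48 [[0.607, -0.031, 0.086], [0.571, -0.039, 0.086]]
```

View pics/w1.png

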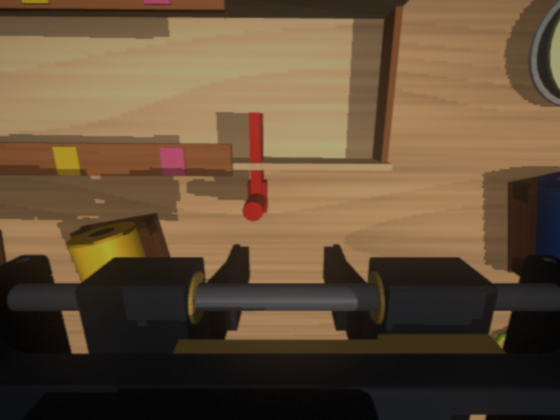

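The wrist view shows the gate knob at (253,210) and the bar tip at (255,114). The knob measures x≈0.530 against 0.540 expected for a closed gate, so I'll check this against the pink mark.

```bash
python3 - <<'E'
from h import *
c=cap("wrist")
for col in("pink","yellow"):
  for b in blobs(c,col,100):
    (u,v),(w,h),a=cv2.minAreaRect(b);print(col,np.round([u,v,w,h]),np.round(plane(c,[[u,v]],.094),4))
# wall top -x side: rows of wall top at u=330
print(np.round(plane(c,[[330,162],[330,170]],.056),4), plane(c,[[253,210]],.086))
c=cap("top");h=c["image"][178:228,306].tolist();print(list(enumerate(h,178)))
E
```

```text
pink [172. 159.  24.  22.] [[0.5739 0.0294 0.094 ]]
yellow [107. 253.  32.  67.] [[0.4952 0.093  0.094 ]]
yellow [ 66. 159.  29.  23.] [[0.5739 0.1114 0.094 ]]
[[ 0.5666 -0.0989  0.056 ]
 [ 0.5594 -0.0992  0.056 ]] [[ 0.53031376 -0.03142645  0.086     ]]
[(178, [45, 53, 63]), (179, [43, 53, 61]), (180, [40, 49, 52]), (181, [37, 43, 48]), (182, [35, 40, 45]), (183, [29, 31, 37]), (184, [25, 28, 32]), (185, [29, 28, 32]), (186, [13, 15, 23]), (187, [19, 18, 17]), (188, [21, 19, 21]), (189, [24, 19, 21]), (190, [12, 14, 17]), (191, [11, 13, 14]), (192, [33, 38, 43]), (193, [60, 69, 79]), (194, [70, 83, 95]), (195, [75, 90, 101]), (196, [75, 88, 100]), (197, [76, 88, 99]), (198, [74, 88, 99]), (199, [74, 88, 98]), (200, [73, 83, 96]), (201, [68, 80, 90]), (202, [58, 66, 76]), (203, [52, 51, 54]), (204, [43, 42, 42]), (205, [42, 39, 42]), (206, [38, 39, 38]), (207, [41, 43, 47]), (208, [46, 50, 55]), (209, [50, 56, 64]), (210, [53, 62, 68]), (211, [53, 64, 72]), (212, [55, 65, 74]), (213, [57, 68, 76]), (214, [55, 64, 73]), (215, [56, 68, 74]), (216, [56, 69, 76]), (217, [57, 69, 76]), (218, [60, 68, 79]), (219, [56, 68, 77]), (220, [58, 69, 77]), (221, [58, 69, 77]), (222, [60, 71, 79]), (223, [60, 71, 82]), (224, [55, 69, 77]), (225, [57, 70, 79]), (226, [60, 71, 81]), (227, [58, 68, 79])]
```

Emit:
step_arm --pt "0.027 -0.092 0.1 0 0 0 0" --pt "0.027 -0.092 0.2 0 0 0 0" --pt "0.027 -0.092 0.3 0 0 0 0" --pt "0.027 -0.092 0.38 0 0 0 0" --pt "0.027 -0.092 0.38 0 0 0 0" --pt "0.027 -0.092 0.38 0 0 0 1" --pt "0.027 -0.092 0.38 0 0 0 1" --pt "0.027 -0.092 0.38 0 0 0 1"

```text
time_s: 2.7
position: [0.5316, -0.0318, 0.0804]
tcp_rot: [[1.0, -0.001, 0.004], [-0.001, -1.0, -0.001], [0.004, 0.001, -1.0]]
force: [0.2, 0.2, 0.3]
opening: 0.353
grasp_force: 0.0
```

Emit:
step_arm --pt "0 0 0 0 0 0 1" --pt "0 0 0 0 0 0 1" --pt "-0.04 0 0 0 0 0 1" --pt "-0.08 0 0 0 0 0 1" --pt "-0.12 0 0 0 0 0 1" --pt "-0.15 0 0 0 0 0 1" --pt "-0.167 0 0 0 0 0 1" --pt "-0.167 0 0 0 0 0 1"

```text
time_s: 3.37
position: [0.4796, -0.0303, 0.08]
tcp_rot: [[1.0, 0.0, 0.001], [0.0, -1.0, 0.0], [0.001, -0.0, -1.0]]
force: [-1.3, 2.0, 7.7]
opening: 0.193
grasp_force: 30.0
```

Emit:
step_arm --pt "0 0 0 0 0 0 0" --pt "0 0 0 0 0 0 0" --pt "0 0 0 0 0 0 -0.3" --pt "0 0 -0.1 0 0 0 -0.5" --pt "0 0 -0.2 0 0 0 -1" --pt "0 0 -0.3 0 0 0 -1" --pt "0 0 -0.4 0 0 0 -1" --pt "0 0 -0.4 0 0 0 -1"

```text
time_s: 4.03
position: [0.4837, -0.0318, 0.2036]
tcp_rot: [[1.0, 0.001, 0.011], [0.001, -1.0, -0.003], [0.011, 0.003, -1.0]]
force: [-0.7, -0.2, -0.8]
opening: 0.718
grasp_force: 0.0
```

```bash
python3 - <<'E'
from h import *
c=cap("wrist");print(np.round(c["state"]["position"],4))
for b in blobs(c,"red"):
    x,y,w,h=cv2.boundingRect(b);print(x,y,w,h,np.round(plane(c,[[x,y],[x+w,y+h]],.086),3).tolist())
for n in ("top","side"):
  c=cap(n)
  for b in blobs(c,"blue",200):
    (u,v),(w,h),a=cv2.minAreaRect(b);print(n,np.round(plane(c,[[u,v]],.035),4),w,h,a)
  for b in blobs(c,"yellow",200):
    (u,v),(w,h),a=cv2.minAreaRect(b);print(n,'y',np.round(plane(c,[[u,v]],.035),4),w,h,a)
E
```

```text
[ 0.4837 -0.0318  0.2036]
276 214 17 18 [[0.487, -0.023, 0.086], [0.47, -0.038, 0.086]]
277 131 16 78 [[0.557, -0.024, 0.086], [0.491, -0.038, 0.086]]
top [[ 0.4956 -0.3601  0.035 ]] 43.23895263671875 24.206798553466797 74.74488067626953
top [[0.895  0.3788 0.035 ]] 23.0 54.0 90.0
top [[ 0.9166 -0.2614  0.035 ]] 21.78857421875 65.13934326171875 88.91908264160156
top y [[0.0415 0.67   0.035 ]] 14.234382629394531 20.236831665039062 30.963756561279297
top y [[0.4391 0.1237 0.035 ]] 43.2038688659668 23.729171752929688 81.38435363769531
side [[ 0.4965 -0.36    0.035 ]] 38.9075813293457 69.31810760498047 63.43495178222656
side [[ 0.9534 -0.2148  0.035 ]] 65.4357681274414 18.773956298828125 62.56026840209961
side [[0.9446 0.4823 0.035 ]] 33.282012939453125 10.816654205322266 56.3099365234375
side y [[0.4425 0.1225 0.035 ]] 22.002777099609375 40.639930725097656 75.37911987304688
```

Emit:
step_arm --pt "0.0 1 0 0 0 -0.26 -1" --pt "0.0 1 0 0 0 -0.26 -1" --pt "0.0 1 0 0 0 -0.26 -1" --pt "0.0 1 0 0 0 -0.26 -1" --pt "0.0 1 0 0 0 -0.26 -1" --pt "0.0 1 0 0 0 -0.26 -1" --pt "0.0 1 0 0 0 -0.26 -1" --pt "0.0 1 0 0 0 -0.26 -1"

```text
time_s: 4.85
position: [0.48, -0.337, 0.1967]
tcp_rot: [[0.98, 0.199, -0.0], [0.199, -0.98, -0.002], [-0.001, 0.002, -1.0]]
force: [1.7, -0.5, 0.3]
opening: 1.003
grasp_force: 0.0
```

Emit:
step_arm --pt "-0.1 0 0 0 0 0 -1" --pt "-0.2 0 0 0 0 0 -1" --pt "-0.2 0 0 0 0 0 -1" --pt "-0.2 0 0 0 0 0 -1"

```text
time_s: 5.18
position: [0.4198, -0.3421, 0.1968]
tcp_rot: [[0.98, 0.201, -0.003], [0.201, -0.98, 0.004], [-0.002, -0.004, -1.0]]
force: [1.1, 0.6, 0.4]
opening: 1.001
grasp_force: 0.0
```

```bash
python3 - <<'E'
from h import *
c=cap("wrist");s=c["state"];print(np.round(s["position"],4),np.round(s["tcp_rot"],3).tolist())
for b in blobs(c,"blue",400):
    r=cv2.minAreaRect(b);print(np.round(r[0]),np.round(r[1]),r[2],np.round(plane(c,cv2.boxPoints(r),.04),4).tolist())
cv2.imwrite("pics/w2.png",c["image"][:,:,::-1])
E
```

```text
[ 0.4198 -0.3421  0.1968] [[0.98, 0.201, -0.003], [0.201, -0.98, 0.004], [-0.002, -0.004, -1.0]]
[323. 128.] [ 60. 127.] 3.012787342071533 [[0.4347, -0.3416, 0.04], [0.5482, -0.3241, 0.04], [0.5563, -0.3764, 0.04], [0.4436, -0.4005, 0.04]]
```

View pics/w2.png

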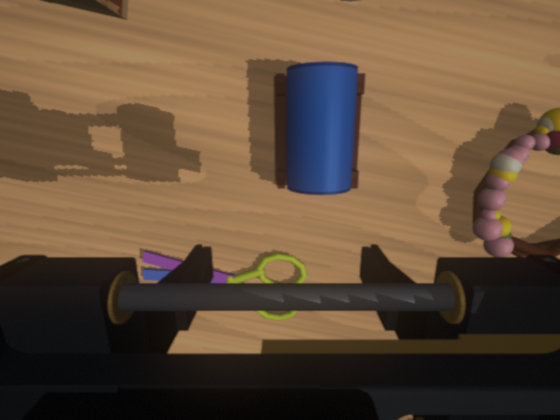

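The roll is at (322,128), about 60 px wide, with its axis parallel to the tool x. It projects to about (0.4955, -0.3607).

Emit:
step_arm --pt "0.12 0.056 0 0 0 0 -1" --pt "0.235 0.111 0 0 0 0 -1" --pt "0.235 0.111 0.1 0 0 0 -1" --pt "0.235 0.111 0.2 0 0 0 -1" --pt "0.235 0.111 0.3 0 0 0 -1" --pt "0.235 0.111 0.4 0 0 0 -1" --pt "0.235 0.111 0.493 0 0 0 -1" --pt "0.235 0.111 0.493 0 0 0 -1"

```text
time_s: 5.9
position: [0.4955, -0.3572, 0.0445]
tcp_rot: [[0.979, 0.205, -0.008], [0.205, -0.979, 0.009], [-0.006, -0.01, -1.0]]
force: [-1.2, 0.3, -0.3]
opening: 1.001
grasp_force: 0.0
```

Emit:
step_arm --pt "0 0 0 0 0 0 1" --pt "0 0 0 0 0 0 1" --pt "0 0 0 0 0 0 1" --pt "0 0 0 0 0 0 1" --pt "0 0 0 0 0 0 1" --pt "0 0 -0.1 0 0 0 1" --pt "0 0 -0.2 0 0 0 1" --pt "0 0 -0.3 0 0 0 1"

```text
time_s: 6.57
position: [0.497, -0.3609, 0.1418]
tcp_rot: [[0.979, 0.203, -0.001], [0.203, -0.979, 0.001], [-0.001, -0.001, -1.0]]
force: [1.2, 0.8, -2.2]
opening: 0.723
grasp_force: 30.0
```

Emit:
step_arm --pt "0.621 -0.817 0 0 0 0.26 1" --pt "0.621 -0.817 0 0 0 0.26 1" --pt "0.621 -0.817 0 0 0 0.26 1" --pt "0.621 -0.817 0 0 0 0.26 1" --pt "0.621 -0.817 0 0 0 0.26 1" --pt "0.621 -0.817 0 0 0 0.26 1" --pt "0.621 -0.817 0 0 0 0.26 1" --pt "0.621 -0.817 0 0 0 0.26 1"

```text
time_s: 7.23
position: [0.6316, -0.0783, 0.1416]
tcp_rot: [[1.0, 0.004, 0.002], [0.004, -1.0, 0.002], [0.002, -0.002, -1.0]]
force: [-0.0, 0.3, -1.4]
opening: 0.73
grasp_force: 30.0
```

Emit:
step_arm --pt "0 0 0 0 0 0 1" --pt "0 0 0 0 0 0 1" --pt "0 0 0 0 0 0 1"

```text
time_s: 7.48
position: [0.6296, -0.0841, 0.141]
tcp_rot: [[1.0, 0.0, -0.0], [0.0, -1.0, -0.001], [-0.0, 0.001, -1.0]]
force: [0.3, 0.5, -0.9]
opening: 0.728
grasp_force: 30.0
```

```bash
python3 - <<'E'
from h import *
c=cap("wrist");s=c["state"];print(np.round(s["position"],4),np.round(s["tcp_rot"],3).tolist())
for col in("pink","yellow"):
  for b in blobs(c,col,100):
    (u,v),(w,h),a=cv2.minAreaRect(b);print(col,np.round([u,v,w,h]),np.round(plane(c,[[u,v]],.094),4))
cv2.imwrite("pics/w3.png",c["image"][:,:,::-1])
E
```

```text
[ 0.6296 -0.0841  0.141 ] [[1.0, 0.0, -0.0], [0.0, -1.0, -0.001], [-0.0, 0.001, -1.0]]
pink [100. 155.  40.  30.] [[0.6895 0.0287 0.094 ]]
```

View pics/w3.png

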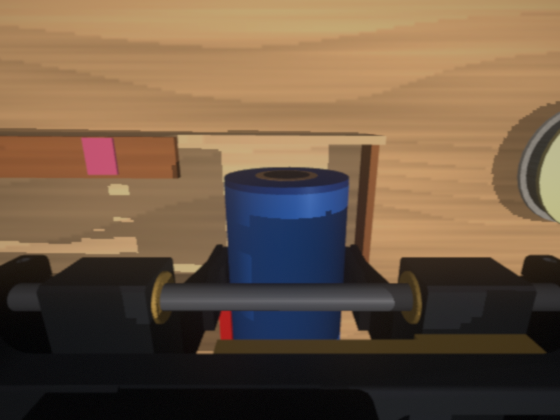

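The roll is held straight above the loading end, with its end face centred at about (287,177). I'll check the axial centring.

```bash
python3 - <<'E'
from h import *
c=cap("wrist");print(plane(c,[[287,177]],.128), plane(c,[[287,186]],.16),plane(c,[[376,160]],.042))
E
```

```text
[[ 0.68219005 -0.08481602  0.128     ]] [[ 0.68415181 -0.08471504  0.16      ]] [[ 0.68041522 -0.15415415  0.042     ]]
```

Emit:
step_arm --pt "0.007 0 0.08 0 0 0 1" --pt "0.007 0 0.16 0 0 0 1" --pt "0.007 0 0.22 0 0 0 1" --pt "0.007 0 0.26 0 0 0 1" --pt "0.007 0 0.28 0 0 0 1" --pt "0.007 0 0.284 0 0 0 1" --pt "0.007 0 0.284 0 0 0 1" --pt "0.007 0 0.284 0 0 0 1"

```text
time_s: 8.25
position: [0.6308, -0.0849, 0.0588]
tcp_rot: [[1.0, -0.001, -0.002], [-0.001, -1.0, -0.0], [-0.002, 0.0, -1.0]]
force: [-7.4, -0.8, 14.6]
opening: 0.729
grasp_force: 30.0
```

Emit:
step_arm --pt "0 0 0 0 0 0 -0.5" --pt "0 0 0 0 0 0 -0.6" --pt "0 0 0 0 0 0 -0.75" --pt "0 0 0 0 0 0 -0.75" --pt "0 0 -0.08 0 0 0 -0.75" --pt "0 0 -0.16 0 0 0 -0.75" --pt "0 0 -0.24 0 0 0 -0.75" --pt "0 0 -0.24 0 0 0 -0.75"

```text
time_s: 8.92
position: [0.6356, -0.0845, 0.1322]
tcp_rot: [[1.0, 0.0, 0.009], [0.0, -1.0, -0.003], [0.009, 0.003, -1.0]]
force: [0.2, -0.3, 0.8]
opening: 0.871
grasp_force: 0.0
```

```bash
python3 - <<'E'
from h import *
s=read_state();print(np.round(s["position"],4))
for n in("top","side"):
  c=cap(n)
  for b in blobs(c,"blue",150):
    r=cv2.minAreaRect(b);print(n,np.round(r[0]),np.round(plane(c,[r[0]],.042),4),r[1:])
E
```

```text
[ 0.6356 -0.0845  0.1322]
top [158.  86.] [[0.8916 0.3769 0.042 ]] ((23.0, 54.0), 90.0)
top [389.  82.] [[ 0.9131 -0.2598  0.042 ]] ((21.78857421875, 65.13934326171875), 88.91908264160156)
side [467. 268.] [[ 0.9469 -0.2203  0.042 ]] ((65.38148498535156, 18.778026580810547), 62.90445327758789)
side [320. 254.] [[ 0.6357 -0.0861  0.042 ]] ((25.31229019165039, 46.86799240112305), 79.69515228271484)
```

Emit:
step_arm --pt "-0.005 0.047 0 0 0 0 0.77" --pt "-0.005 0.047 0 0 0 0 0.77" --pt "-0.005 0.047 0 0 0 0 0.77" --pt "-0.005 0.047 0 0 0 0 0.77" --pt "-0.005 0.047 0 0 0 0 0.77" --pt "-0.005 0.047 0.05 0 0 0 0.77" --pt "-0.005 0.047 0.1 0 0 0 0.77" --pt "-0.005 0.047 0.1 0 0 0 0.77"

```text
time_s: 9.68
position: [0.6317, -0.0967, 0.0987]
tcp_rot: [[1.0, -0.0, 0.002], [-0.0, -1.0, 0.001], [0.002, -0.001, -1.0]]
force: [-1.1, -0.0, 7.4]
opening: 0.354
grasp_force: 3.5
```

Emit:
step_arm --pt "0 0 0.005 0 0 0 0.77" --pt "0 0 0.01 0 0 0 0.77" --pt "0 0 0.01 0 0 0 0.77"

```text
time_s: 9.93
position: [0.6317, -0.0974, 0.099]
tcp_rot: [[1.0, 0.001, 0.003], [0.001, -1.0, -0.001], [0.003, 0.001, -1.0]]
force: [-5.4, 0.8, 23.2]
opening: 0.152
grasp_force: 11.4
```

Emit:
step_arm --pt "0 0 -0.006 0 0 0 0.77" --pt "0 -0.03 -0.006 0 0 0 0.77" --pt "0 -0.06 -0.006 0 0 0 0.77" --pt "0 -0.09 -0.006 0 0 0 0.77" --pt "0 -0.12 -0.006 0 0 0 0.77" --pt "0 -0.15 -0.006 0 0 0 0.77" --pt "0 -0.173 -0.006 0 0 0 0.77" --pt "0 -0.173 -0.006 0 0 0 0.77"

```text
time_s: 10.6
position: [0.6317, -0.0439, 0.0979]
tcp_rot: [[1.0, 0.002, 0.003], [0.002, -1.0, 0.0], [0.003, -0.0, -1.0]]
force: [-0.0, 1.1, 7.4]
opening: 0.115
grasp_force: 4.2
```

```bash
cat >> h.py <<'E'
def roll(col):
  s=read_state();print(np.round(s["position"],4),np.round(s["force"],1),round(s["time_s"],2))
  for n in("side","top","wrist"):
    c=cap(n)
    for b in blobs(c,col,25):
      r=cv2.minAreaRect(b);P=plane(c,[r[0]],.042)[0]
      if abs(P[0]-.63)<.07 and -.2<P[1]<.3:
        x,y,w,h=cv2.boundingRect(b);print(n,np.round(r[0]),np.round(P,4),np.round(r[1]),round(r[2]),"bbox y at centre height",np.round(plane(c,[[x,y+h/2],[x+w,y+h/2]],.042 if n!="wrist" else .074)[:,1],4))
E
python3 - <<'E'
from h import *
roll("blue")
c=cap("wrist");cv2.imwrite("pics/w4.png",c["image"][:,:,::-1])
E
```

```text
[ 0.6317 -0.0439  0.0979] [-0.   1.1  7.4] 10.6
side [317. 248.] [ 0.6355 -0.0652  0.042 ] [25. 46.] 79 bbox y at centre height [-0.053  -0.0837]
wrist [292. 324.] [ 0.5656 -0.0489  0.042 ] [27. 34.] 90 bbox y at centre height [-0.0375 -0.0594]
wrist [318. 230.] [ 0.6405 -0.0664  0.042 ] [ 90. 107.] 3 bbox y at centre height [-0.037  -0.0897]
```

View pics/w4.png

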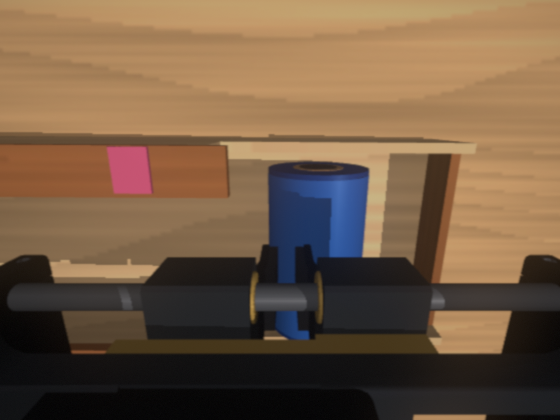

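The roll moved 20 mm to y≈-0.065 and is still straight (centre about (318,230)), and the tips rest just past its top. I'll keep stroking.

Emit:
step_arm --pt "0 0.03 -0.03 0 0 0 0.77" --pt "0 0.127 -0.03 0 0 0 0.77" --pt "0 0.127 0 0 0 0 0.77" --pt "0 0.127 0.001 0 0 0 0.77" --pt "0 0.06 0.001 0 0 0 0.77" --pt "0 -0.01 0.001 0 0 0 0.77" --pt "0 -0.073 0.001 0 0 0 0.77" --pt "0 -0.073 0.001 0 0 0 0.77"

```text
time_s: 11.47
position: [0.6334, -0.0212, 0.0991]
tcp_rot: [[1.0, 0.002, 0.007], [0.002, -1.0, 0.0], [0.007, -0.0, -1.0]]
force: [0.5, 0.8, 12.3]
opening: 0.108
grasp_force: 6.5
```

```bash
python3 -c "
from h import *
roll('blue')"
```

```text
[ 0.6334 -0.0212  0.0991] [ 0.5  0.8 12.3] 11.47
side [312. 240.] [ 0.6349 -0.034   0.042 ] [24. 45.] 80 bbox y at centre height [-0.0198 -0.0507]
wrist [286. 324.] [ 0.5669 -0.0233  0.042 ] [27. 45.] 90 bbox y at centre height [-0.009  -0.0379]
wrist [303. 231.] [ 0.6416 -0.0344  0.042 ] [ 88. 104.] 3 bbox y at centre height [-0.0067 -0.0588]
```

Emit:
step_arm --pt "0 0.03 -0.03 0 0 0 0.77" --pt "0 0.1 -0.03 0 0 0 0.77" --pt "0 0.1 0 0 0 0 0.77" --pt "0 0.1 0.0 0 0 0 0.77" --pt "0 0.035 0.0 0 0 0 0.77" --pt "0 -0.035 0.0 0 0 0 0.77" --pt "0 -0.1 0.0 0 0 0 0.77" --pt "0 -0.1 0.0 0 0 0 0.77"

```text
time_s: 12.28
position: [0.6329, 0.0091, 0.099]
tcp_rot: [[1.0, 0.002, 0.006], [0.002, -1.0, 0.001], [0.006, -0.001, -1.0]]
force: [-0.8, 0.5, 17.7]
opening: 0.117
grasp_force: 8.6
```

Emit:
step_arm --pt "0 0.03 -0.03 0 0 0 0.77" --pt "0 0.1 -0.03 0 0 0 0.77" --pt "0 0.1 0 0 0 0 0.77" --pt "0 0.1 0.0 0 0 0 0.77" --pt "0 0.035 0.0 0 0 0 0.77" --pt "0 -0.035 0.0 0 0 0 0.77" --pt "0 -0.1 0.0 0 0 0 0.77" --pt "0 -0.1 0.0 0 0 0 0.77"

```text
time_s: 12.95
position: [0.6324, 0.0393, 0.0987]
tcp_rot: [[1.0, 0.001, 0.005], [0.001, -1.0, 0.001], [0.005, -0.001, -1.0]]
force: [-1.1, 1.7, 18.0]
opening: 0.113
grasp_force: 9.5
```

```bash
python3 -c "
from h import *
roll('blue')"
```

```text
[0.6324 0.0393 0.0987] [-1.1  1.7 18. ] 12.95
side [305. 226.] [0.6369 0.0243 0.042 ] [23. 41.] 81 bbox y at centre height [0.0346 0.0065]
wrist [288. 324.] [0.5659 0.036  0.042 ] [27. 41.] 90 bbox y at centre height [0.0492 0.0228]
wrist [312. 241.] [0.6332 0.0198 0.042 ] [61. 97.] 67 bbox y at centre height [0.0494 0.0004]
```

Emit:
step_arm --pt "0 0.03 -0.03 0 0 0 0.77" --pt "0 0.1 -0.03 0 0 0 0.77" --pt "0 0.1 0 0 0 0 0.77" --pt "0 0.1 -0.002 0 0 0 0.77" --pt "0 0.035 -0.002 0 0 0 0.77" --pt "0 -0.035 -0.002 0 0 0 0.77" --pt "0 -0.1 -0.002 0 0 0 0.77" --pt "0 -0.1 -0.002 0 0 0 0.77"

```text
time_s: 13.77
position: [0.6319, 0.0696, 0.0984]
tcp_rot: [[1.0, 0.001, 0.004], [0.001, -1.0, 0.002], [0.004, -0.002, -1.0]]
force: [-1.7, 2.6, 17.5]
opening: 0.117
grasp_force: 8.6
```

Emit:
step_arm --pt "0 0.03 -0.03 0 0 0 0.77" --pt "0 0.1 -0.03 0 0 0 0.77" --pt "0 0.1 0 0 0 0 0.77" --pt "0 0.1 0.0 0 0 0 0.77" --pt "0 0.035 0.0 0 0 0 0.77" --pt "0 -0.035 0.0 0 0 0 0.77" --pt "0 -0.1 0.0 0 0 0 0.77" --pt "0 -0.1 0.0 0 0 0 0.77"

```text
time_s: 14.43
position: [0.6316, 0.0994, 0.0981]
tcp_rot: [[1.0, 0.001, 0.003], [0.001, -1.0, 0.002], [0.003, -0.002, -1.0]]
force: [-1.0, 1.9, 15.3]
opening: 0.114
grasp_force: 7.8
```

Emit:
step_arm --pt "0 0.03 -0.03 0 0 0 0.77" --pt "0 0.1 -0.03 0 0 0 0.77" --pt "0 0.1 0 0 0 0 0.77" --pt "0 0.1 0.0 0 0 0 0.77" --pt "0 0.035 0.0 0 0 0 0.77" --pt "0 -0.035 0.0 0 0 0 0.77" --pt "0 -0.1 0.0 0 0 0 0.77" --pt "0 -0.1 0.0 0 0 0 0.77"

```text
time_s: 15.1
position: [0.6313, 0.1292, 0.0972]
tcp_rot: [[1.0, 0.0, 0.002], [0.0, -1.0, 0.002], [0.002, -0.002, -1.0]]
force: [-0.0, 2.6, 11.8]
opening: 0.112
grasp_force: 6.4
```

```bash
python3 -c "
from h import *
roll('blue')
c=cap('wrist');cv2.imwrite('pics/w5.png',c['image'][:,:,::-1])"
```

```text
[0.6313 0.1292 0.0972] [-0.   2.6 11.8] 15.1
side [299. 208.] [0.6473 0.1056 0.042 ] [22. 31.] 81 bbox y at centre height [0.115  0.0916]
top [263. 184.] [0.6173 0.0826 0.042 ] [10.  4.] 90 bbox y at centre height [0.0879 0.0747]
top [264. 164.] [0.6709 0.0824 0.042 ] [11.  3.] 90 bbox y at centre height [0.0863 0.0757]
wrist [292. 324.] [0.5655 0.1232 0.042 ] [27. 33.] 90 bbox y at centre height [0.1342 0.113 ]
wrist [321. 240.] [0.6335 0.1038 0.042 ] [83. 89.] 88 bbox y at centre height [0.133  0.0822]
wrist [146. 167.] [0.6831 0.2169 0.042 ] [48. 37.] 84 bbox y at centre height [0.2131 0.1907]
```

View pics/w5.png

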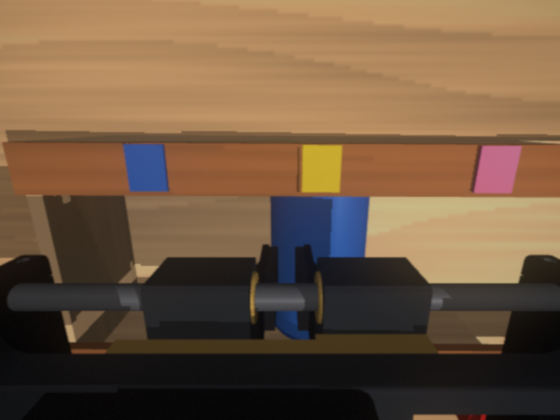

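The roll is at px 319, under the yellow mark (321), with the blue mark at 146. It has about 85 mm left to go.

Emit:
step_arm --pt "0 0.04 -0.03 0 0 0 0.77" --pt "0 0.122 -0.03 0 0 0 0.77" --pt "0 0.122 0 0 0 0 0.77" --pt "0 0.122 0.0 0 0 0 0.77" --pt "0 0.06 0.0 0 0 0 0.77" --pt "0 -0.01 0.0 0 0 0 0.77" --pt "0 -0.076 0.0 0 0 0 0.77" --pt "0 -0.076 0.0 0 0 0 0.77"

```text
time_s: 15.97
position: [0.6316, 0.1517, 0.0978]
tcp_rot: [[1.0, 0.0, 0.003], [0.0, -1.0, 0.002], [0.003, -0.002, -1.0]]
force: [-0.3, 1.0, 13.3]
opening: 0.116
grasp_force: 6.8
```

Emit:
step_arm --pt "0 0.03 -0.03 0 0 0 0.77" --pt "0 0.1 -0.03 0 0 0 0.77" --pt "0 0.1 0 0 0 0 0.77" --pt "0 0.1 0.001 0 0 0 0.77" --pt "0 0.035 0.001 0 0 0 0.77" --pt "0 -0.035 0.001 0 0 0 0.77" --pt "0 -0.1 0.001 0 0 0 0.77" --pt "0 -0.1 0.001 0 0 0 0.77"

```text
time_s: 16.63
position: [0.6311, 0.1816, 0.0969]
tcp_rot: [[1.0, 0.0, 0.002], [0.0, -1.0, 0.002], [0.002, -0.002, -1.0]]
force: [-1.0, 2.2, 12.9]
opening: 0.117
grasp_force: 6.0
```

```bash
python3 -c "
from h import *
roll('blue')"
```

```text
[0.6311 0.1816 0.0969] [-1.   2.2 12.9] 16.63
side [293. 199.] [0.6475 0.1573 0.042 ] [21. 30.] 82 bbox y at centre height [0.1668 0.1434]
top [240. 184.] [0.6167 0.1418 0.042 ] [10.  9.] 90 bbox y at centre height [0.1536 0.1273]
top [242. 164.] [0.6716 0.1408 0.042 ] [12.  9.] 90 bbox y at centre height [0.1527 0.1262]
wrist [291. 325.] [0.5647 0.1762 0.042 ] [39. 22.] 59 bbox y at centre height [0.1865 0.1653]
wrist [322. 240.] [0.6335 0.1553 0.042 ] [85. 91.] 90 bbox y at centre height [0.1853 0.1329]
wrist [258. 167.] [0.6829 0.198  0.042 ] [44. 36.] 90 bbox y at centre height [0.2046 0.1849]
```

Emit:
step_arm --pt "0 0.06 -0.03 0 0 0 0.77" --pt "0 0.142 -0.03 0 0 0 0.77" --pt "0 0.142 0 0 0 0 0.77" --pt "0 0.142 0.002 0 0 0 0.77" --pt "0 0.08 0.002 0 0 0 0.77" --pt "0 0.01 0.002 0 0 0 0.77" --pt "0 -0.058 0.002 0 0 0 0.77" --pt "0 -0.058 0.002 0 0 0 0.77"

```text
time_s: 17.45
position: [0.6318, 0.1995, 0.0974]
tcp_rot: [[1.0, 0.0, 0.004], [0.0, -1.0, 0.003], [0.004, -0.003, -1.0]]
force: [-1.8, 1.9, 14.8]
opening: 0.116
grasp_force: 7.9
```

Emit:
step_arm --pt "0 0.0 -0.05 0 0 0 0.77" --pt "0 0.0 -0.2 0 0 0 0.77" --pt "0 0.0 -0.2 0 0 0 0.77" --pt "0 0.0 -0.2 0 0 0 0.77"

```text
time_s: 17.78
position: [0.632, 0.1959, 0.1572]
tcp_rot: [[1.0, -0.001, 0.004], [-0.001, -1.0, 0.001], [0.004, -0.001, -1.0]]
force: [-0.5, 0.8, -1.0]
opening: 0.114
grasp_force: 0.0
```

```bash
python3 -c "
from h import *
roll('blue')
c=cap('wrist');cv2.imwrite('pics/w6.png',c['image'][:,:,::-1])"
```

```text
[0.632  0.1959 0.1572] [-0.5  0.8 -1. ] 17.78
side [291. 196.] [0.6464 0.1714 0.042 ] [20. 30.] 82 bbox y at centre height [0.181  0.1573]
top [230. 180.] [0.6259 0.1698 0.042 ] [17. 18.] 90 bbox y at centre height [0.1934 0.1434]
top [232. 160.] [0.6825 0.1651 0.042 ] [4. 9.] 90 bbox y at centre height [0.177  0.1504]
wrist [313. 228.] [0.6192 0.1727 0.042 ] [ 68. 110.] 2 bbox y at centre height [0.2021 0.1479]
wrist [290. 152.] [0.6851 0.1923 0.042 ] [32. 25.] 90 bbox y at centre height [0.2016 0.1832]
```

View pics/w6.png

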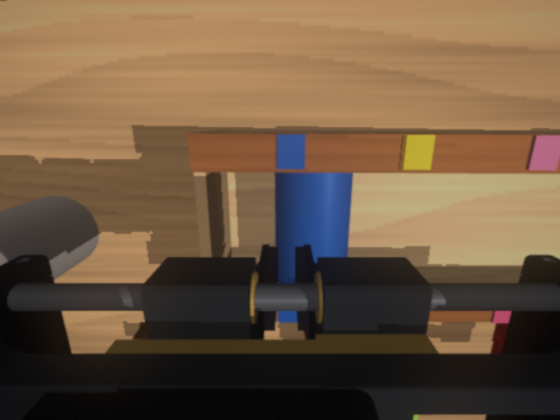

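The roll is at px 313 and the blue mark at 290. It has about 20 mm left.

Emit:
step_arm --pt "0 0.12 0.0 0 0 0 0.77" --pt "0 0.12 0.1 0 0 0 0.77" --pt "0 0.12 0.19 0 0 0 0.77" --pt "0 0.12 0.2 0 0 0 0.77" --pt "0 0.12 0.202 0 0 0 0.77" --pt "0 0.09 0.202 0 0 0 0.77" --pt "0 0.06 0.202 0 0 0 0.77" --pt "0 0.03 0.202 0 0 0 0.77"

```text
time_s: 18.65
position: [0.6316, 0.1878, 0.0986]
tcp_rot: [[1.0, -0.001, 0.003], [-0.001, -1.0, 0.001], [0.003, -0.001, -1.0]]
force: [-2.4, 0.8, 21.1]
opening: 0.115
grasp_force: 10.9
```

Emit:
step_arm --pt "0 -0.025 0 0 0 0 0.77" --pt "0 -0.042 0 0 0 0 0.77" --pt "0 -0.042 0 0 0 0 0.77" --pt "0 -0.042 0 0 0 0 0.77"

```text
time_s: 18.98
position: [0.6316, 0.2007, 0.0991]
tcp_rot: [[1.0, 0.001, 0.003], [0.001, -1.0, 0.001], [0.003, -0.001, -1.0]]
force: [-4.5, 0.2, 23.7]
opening: 0.114
grasp_force: 12.0
```

```bash
python3 -c "
from h import *
roll('blue')"
```

```text
[0.6316 0.2007 0.0991] [-4.5  0.2 23.7] 18.98
side [290. 192.] [0.6479 0.193  0.042 ] [20. 29.] 81 bbox y at centre height [0.2026 0.1793]
top [228. 184.] [0.6163 0.176  0.042 ] [10.  7.] 90 bbox y at centre height [0.1852 0.1641]
top [230. 164.] [0.6713 0.1713 0.042 ] [10.  4.] 90 bbox y at centre height [0.1766 0.1633]
wrist [286. 324.] [0.5648 0.2006 0.042 ] [27. 45.] 90 bbox y at centre height [0.2148 0.1858]
wrist [296. 240.] [0.6334 0.194  0.042 ] [85. 90.] 90 bbox y at centre height [0.2211 0.1686]
wrist [302. 168.] [0.683  0.1903 0.042 ] [43. 35.] 90 bbox y at centre height [0.2014 0.1821]
```

Emit:
step_arm --pt "0 0.0 -0.03 0 0 0 0.77" --pt "0 0.0 -0.15 0 0 0 0.77" --pt "0 0.0 -0.2 0 0 0 0.77" --pt "0 0.0 -0.2 0 0 0 0.77" --pt "0 0.0 -0.2 0 0 0 0.77"

```text
time_s: 19.55
position: [0.6303, 0.1998, 0.1546]
tcp_rot: [[1.0, -0.0, -0.001], [-0.0, -1.0, -0.0], [-0.001, 0.0, -1.0]]
force: [-0.2, -0.3, -0.2]
opening: 0.117
grasp_force: 0.0
```

```bash
python3 -c "
from h import *
roll('blue')"
```

```text
[0.6303 0.1998 0.1546] [-0.2 -0.3 -0.2] 19.55
side [289. 192.] [0.6463 0.1921 0.042 ] [20. 30.] 82 bbox y at centre height [0.2033 0.1793]
top [226. 181.] [0.6245 0.1813 0.042 ] [12. 17.] 5 bbox y at centre height [0.1987 0.1618]
wrist [293. 228.] [0.6197 0.1944 0.042 ] [ 70. 109.] 1 bbox y at centre height [0.2213 0.1667]
wrist [296. 152.] [0.6851 0.1916 0.042 ] [31. 25.] 90 bbox y at centre height [0.2015 0.1832]
```

Emit:
step_arm --pt "0 0.0 -0.167 0 0 0 0.5" --pt "-0.767 0.283 -0.167 0 0 -0.22 -0.5" --pt "-0.767 0.283 -0.167 0 0 -0.22 -1" --pt "-0.767 0.283 -0.167 0 0 -0.22 -1" --pt "-0.767 0.283 -0.167 0 0 -0.22 -1" --pt "-0.767 0.283 -0.167 0 0 -0.22 -1" --pt "-0.767 0.283 -0.167 0 0 -0.22 -1" --pt "-0.767 0.283 -0.167 0 0 -0.22 -1"

```text
time_s: 20.37
position: [0.3888, 0.1141, 0.203]
tcp_rot: [[0.985, 0.172, -0.017], [0.172, -0.985, -0.001], [-0.017, -0.002, -1.0]]
force: [-0.1, -0.0, -0.4]
opening: 0.643
grasp_force: 0.0
```

Emit:
step_arm --pt "0 0 0 0 0 0 -1" --pt "0 0 0 0 0 0 -1" --pt "0 0 0 0 0 0 -1"

```text
time_s: 20.62
position: [0.4024, 0.1152, 0.2051]
tcp_rot: [[0.985, 0.172, 0.001], [0.172, -0.985, 0.0], [0.001, 0.0, -1.0]]
force: [0.3, -0.4, 1.0]
opening: 0.867
grasp_force: 0.0
```

```bash
python3 - <<'E'
from h import *
roll("blue")
for n in("wrist","side","top"):
  c=cap(n);s=c["state"]
  if n=="wrist":print(np.round(s["position"],4),np.round(s["tcp_rot"],3).tolist());cv2.imwrite("pics/w7.png",c["image"][:,:,::-1])
  for b in blobs(c,"yellow",200):
    r=cv2.minAreaRect(b);P=plane(c,[r[0]],.035)[0]
    if np.hypot(*(P[:2]-[.44,.12]))<.1:print(n,np.round(r[0]),np.round(r[1]),r[2],np.round(P,4),np.round(plane(c,cv2.boxPoints(r),.04)[:,:2],4).tolist())
E
```

```text
[0.4024 0.1152 0.2051] [ 0.3 -0.4  1. ] 20.62
side [289. 192.] [0.6463 0.1921 0.042 ] [20. 30.] 82 bbox y at centre height [0.2033 0.1793]
top [218. 196.] [0.5849 0.1998 0.042 ] [7. 4.] 90 bbox y at centre height [0.205  0.1919]
top [221. 174.] [0.6448 0.1942 0.042 ] [31. 22.] 90 bbox y at centre height [0.2232 0.1625]
[0.4019 0.1152 0.205 ] [[0.985, 0.173, 0.001], [0.173, -0.985, 0.0], [0.001, 0.0, -1.0]]
wrist [285. 168.] [115.  62.] 90.0 [0.4363 0.1227 0.035 ] [[0.4857, 0.1611], [0.4958, 0.1032], [0.3828, 0.0801], [0.3715, 0.1447]]
side [226. 218.] [22. 41.] 75.96376037597656 [0.4441 0.1234 0.035 ] [[0.3886, 0.1594], [0.503, 0.1793], [0.4957, 0.0756], [0.3898, 0.0608]]
```

View pics/w7.png

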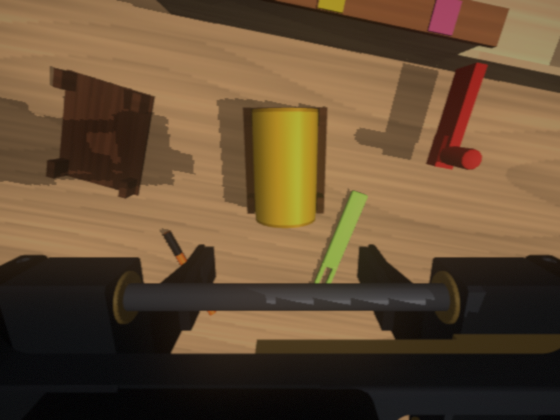

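The yellow roll is at (285,168), aligned with the tool, at about (0.439, 0.1225). The blue roll is still at its mark.

Emit:
step_arm --pt "0.126 -0.003 0 0 0 0 -1" --pt "0.126 -0.003 0.12 0 0 0 -1" --pt "0.126 -0.003 0.24 0 0 0 -1" --pt "0.126 -0.003 0.36 0 0 0 -1" --pt "0.126 -0.003 0.46 0 0 0 -1" --pt "0.126 -0.003 0.52 0 0 0 -1" --pt "0.126 -0.003 0.52 0 0 0 -1" --pt "0.126 -0.003 0.52 0 0 0 0"

```text
time_s: 21.58
position: [0.4372, 0.1225, 0.0485]
tcp_rot: [[0.985, 0.172, -0.002], [0.172, -0.985, -0.0], [-0.002, -0.0, -1.0]]
force: [-0.5, 0.7, 0.5]
opening: 0.976
grasp_force: 0.0
```

Emit:
step_arm --pt "0 0 0 0 0 0 1" --pt "0 0 0 0 0 0 1" --pt "0 0 0 0 0 0 1" --pt "0 0 0 0 0 0 1" --pt "0 0 -0.1 0 0 0 1" --pt "0 0 -0.2 0 0 0 1" --pt "0 0 -0.35 0 0 0 1" --pt "0 0 -0.35 0 0 0 1"

```text
time_s: 22.25
position: [0.4409, 0.1228, 0.1599]
tcp_rot: [[0.985, 0.173, 0.012], [0.173, -0.985, 0.0], [0.012, 0.002, -1.0]]
force: [1.3, 0.4, -1.5]
opening: 0.724
grasp_force: 30.0
```

Emit:
step_arm --pt "0.515 0.789 0 0 0 0.22 1" --pt "0.515 0.789 0 0 0 0.22 1" --pt "0.515 0.789 0 0 0 0.22 1" --pt "0.515 0.789 0 0 0 0.22 1" --pt "0.515 0.789 0 0 0 0.22 1" --pt "0.515 0.789 0 0 0 0.22 1" --pt "0.515 0.789 0 0 0 0.22 1" --pt "0.515 0.789 0 0 0 0.22 1"

```text
time_s: 22.92
position: [0.6363, -0.0905, 0.1547]
tcp_rot: [[1.0, -0.004, 0.009], [-0.004, -1.0, -0.005], [0.009, 0.005, -1.0]]
force: [1.0, -0.0, -2.0]
opening: 0.727
grasp_force: 30.0
```

Emit:
step_arm --pt "0 0 0 0 0 0 1" --pt "0 0 0 0 0 0 1" --pt "0 0 0 0 0 0 1"

```text
time_s: 23.17
position: [0.6288, -0.0827, 0.1537]
tcp_rot: [[1.0, 0.001, -0.003], [0.001, -1.0, 0.001], [-0.003, -0.001, -1.0]]
force: [0.1, 0.3, -2.2]
opening: 0.73
grasp_force: 30.0
```

```bash
python3 - <<'E'
from h import *
c=cap("wrist");s=c["state"];print(np.round(s["position"],4),np.round(s["tcp_rot"],3).tolist())
for b in blobs(c,"yellow",200):
    r=cv2.minAreaRect(b);x,y,w,h=cv2.boundingRect(b);print(x,y,w,h,np.round(r[2]),np.round(plane(c,[[x,y],[x+w,y]],s["position"][2]-.0135),4).tolist())
print(plane(c,[[287,177]],s["position"][2]-.0135))
E
```

```text
[ 0.6288 -0.0827  0.1537] [[1.0, 0.001, -0.003], [0.001, -1.0, 0.001], [-0.003, -0.001, -1.0]]
233 311 100 28 0.0 [[0.6033, -0.0517, 0.1402], [0.6034, -0.1094, 0.1402]]
228 186 120 97 -0.0 [[0.6767, -0.0529, 0.1402], [0.6768, -0.1137, 0.1402]]
[[ 0.68132865 -0.08276731  0.14016572]]
```

Emit:
step_arm --pt "0.012 0.004 0.08 0 0 0 1" --pt "0.012 0.004 0.16 0 0 0 1" --pt "0.012 0.004 0.24 0 0 0 1" --pt "0.012 0.004 0.29 0 0 0 1" --pt "0.012 0.004 0.315 0 0 0 1" --pt "0.012 0.004 0.322 0 0 0 1" --pt "0.012 0.004 0.322 0 0 0 1" --pt "0.012 0.004 0.322 0 0 0 1"

```text
time_s: 23.88
position: [0.6346, -0.0848, 0.0584]
tcp_rot: [[1.0, 0.001, 0.002], [0.001, -1.0, -0.0], [0.002, 0.0, -1.0]]
force: [0.3, -0.2, -1.7]
opening: 0.728
grasp_force: 30.0
```

Emit:
step_arm --pt "0 0 0 0 0 0 -0.5" --pt "0 0 0 0 0 0 -0.6" --pt "0 0 0 0 0 0 -0.75" --pt "0 0 0 0 0 0 -0.75" --pt "0 0 -0.08 0 0 0 -0.75" --pt "0 0 -0.16 0 0 0 -0.75" --pt "0 0 -0.24 0 0 0 -0.75" --pt "0 0 -0.24 0 0 0 -0.75"

```text
time_s: 24.55
position: [0.6376, -0.0863, 0.1349]
tcp_rot: [[1.0, 0.0, 0.01], [0.0, -1.0, -0.003], [0.01, 0.003, -1.0]]
force: [0.8, 0.2, 1.4]
opening: 0.873
grasp_force: 0.0
```

Emit:
step_arm --pt "0 0.047 0 0 0 0 0.77" --pt "0 0.047 0 0 0 0 0.77" --pt "0 0.047 0 0 0 0 0.77" --pt "0 0.047 0 0 0 0 0.77" --pt "0 0.047 0 0 0 0 0.77" --pt "0 0.047 0 0 0 0 0.77" --pt "0 0.047 0 0 0 0 0.77"

```text
time_s: 25.13
position: [0.6339, -0.0991, 0.129]
tcp_rot: [[1.0, 0.001, -0.001], [0.001, -1.0, 0.0], [-0.001, -0.0, -1.0]]
force: [0.5, 0.2, -0.2]
opening: 0.429
grasp_force: 0.0
```

```bash
python3 -c "
from h import *
roll('yellow')"
```

```text
[ 0.6339 -0.0991  0.129 ] [ 0.5  0.2 -0.2] 25.13
side [323. 253.] [ 0.6426 -0.0858  0.042 ] [26. 45.] 79 bbox y at centre height [-0.0756 -0.1053]
wrist [268. 222.] [ 0.638  -0.0844  0.042 ] [ 80. 121.] 1 bbox y at centre height [-0.0597 -0.1142]
```

Emit:
step_arm --pt "-0.007 0 0 0 0 0 0.77" --pt "-0.007 0 0 0 0 0 0.77" --pt "-0.007 0 0 0 0 0 0.77" --pt "-0.007 0 0.05 0 0 0 0.77" --pt "-0.007 0 0.095 0 0 0 0.77" --pt "-0.007 0 0.105 0 0 0 0.77" --pt "-0.007 0 0.105 0 0 0 0.77"

```text
time_s: 25.87
position: [0.6324, -0.0999, 0.099]
tcp_rot: [[1.0, 0.0, 0.0], [0.0, -1.0, -0.001], [0.0, 0.001, -1.0]]
force: [-0.5, -0.4, 3.7]
opening: 0.117
grasp_force: 1.3
```

Emit:
step_arm --pt "0 -0.03 0 0 0 0 0.77" --pt "0 -0.06 0 0 0 0 0.77" --pt "0 -0.09 0 0 0 0 0.77" --pt "0 -0.12 0 0 0 0 0.77" --pt "0 -0.15 0 0 0 0 0.77" --pt "0 -0.187 0 0 0 0 0.77" --pt "0 -0.187 0 0 0 0 0.77" --pt "0 -0.187 0 0 0 0 0.77"

```text
time_s: 26.53
position: [0.6323, -0.0423, 0.0989]
tcp_rot: [[1.0, 0.002, 0.001], [0.002, -1.0, -0.0], [0.001, 0.0, -1.0]]
force: [-2.0, 0.9, 6.6]
opening: 0.113
grasp_force: 3.3
```

Emit:
step_arm --pt "0 0.03 -0.03 0 0 0 0.77" --pt "0 0.093 -0.03 0 0 0 0.77" --pt "0 0.093 0 0 0 0 0.77" --pt "0 0.093 0.0 0 0 0 0.77" --pt "0 0.035 0.0 0 0 0 0.77" --pt "0 -0.03 0.0 0 0 0 0.77" --pt "0 -0.093 0.0 0 0 0 0.77" --pt "0 -0.093 0.0 0 0 0 0.77"

```text
time_s: 27.2
position: [0.6332, -0.0124, 0.0989]
tcp_rot: [[1.0, 0.002, 0.003], [0.002, -1.0, 0.001], [0.003, -0.001, -1.0]]
force: [0.5, 0.1, 7.1]
opening: 0.116
grasp_force: 3.4
```

```bash
python3 -c "
from h import *
roll('yellow')"
```

```text
[ 0.6332 -0.0124  0.0989] [0.5 0.1 7.1] 27.2
side [314. 238.] [ 0.6427 -0.0271  0.042 ] [25. 43.] 80 bbox y at centre height [-0.0143 -0.0441]
wrist [292. 323.] [ 0.5676 -0.0183  0.042 ] [24. 33.] 90 bbox y at centre height [-0.0072 -0.0286]
wrist [310. 226.] [ 0.6444 -0.03    0.042 ] [111.  89.] 90 bbox y at centre height [-0.0021 -0.0533]
wrist [ 23. 172.] [0.6817 0.1558 0.042 ] [45. 46.] 90 bbox y at centre height [0.1403 0.115 ]
```

Emit:
step_arm --pt "0 0.03 -0.03 0 0 0 0.77" --pt "0 0.1 -0.03 0 0 0 0.77" --pt "0 0.1 0 0 0 0 0.77" --pt "0 0.1 0.001 0 0 0 0.77" --pt "0 0.035 0.001 0 0 0 0.77" --pt "0 -0.03 0.001 0 0 0 0.77" --pt "0 -0.09 0.001 0 0 0 0.77" --pt "0 -0.09 0.001 0 0 0 0.77"

```text
time_s: 28.02
position: [0.6332, 0.0145, 0.0992]
tcp_rot: [[1.0, 0.002, 0.004], [0.002, -1.0, 0.001], [0.004, -0.001, -1.0]]
force: [-0.1, -0.3, 10.2]
opening: 0.114
grasp_force: 5.0
```

Emit:
step_arm --pt "0 0.03 -0.03 0 0 0 0.77" --pt "0 0.095 -0.03 0 0 0 0.77" --pt "0 0.095 0 0 0 0 0.77" --pt "0 0.095 0.001 0 0 0 0.77" --pt "0 0.035 0.001 0 0 0 0.77" --pt "0 -0.03 0.001 0 0 0 0.77" --pt "0 -0.093 0.001 0 0 0 0.77" --pt "0 -0.093 0.001 0 0 0 0.77"

```text
time_s: 28.68
position: [0.6331, 0.0422, 0.0991]
tcp_rot: [[1.0, 0.001, 0.003], [0.001, -1.0, 0.001], [0.003, -0.001, -1.0]]
force: [-0.6, 0.3, 13.2]
opening: 0.117
grasp_force: 6.4
```

Emit:
step_arm --pt "0 0.03 -0.03 0 0 0 0.77" --pt "0 0.095 -0.03 0 0 0 0.77" --pt "0 0.095 0 0 0 0 0.77" --pt "0 0.095 0.0 0 0 0 0.77" --pt "0 0.035 0.0 0 0 0 0.77" --pt "0 -0.03 0.0 0 0 0 0.77" --pt "0 -0.093 0.0 0 0 0 0.77" --pt "0 -0.093 0.0 0 0 0 0.77"

```text
time_s: 29.35
position: [0.6329, 0.0701, 0.099]
tcp_rot: [[1.0, 0.001, 0.003], [0.001, -1.0, 0.002], [0.003, -0.002, -1.0]]
force: [-1.1, 1.2, 15.0]
opening: 0.113
grasp_force: 7.0
```

```bash
python3 -c "
from h import *
roll('yellow')"
```

```text
[0.6329 0.0701 0.099 ] [-1.1  1.2 15. ] 29.35
side [303. 219.] [0.6417 0.0561 0.042 ] [23. 39.] 82 bbox y at centre height [0.0639 0.0378]
wrist [292. 323.] [0.5673 0.0642 0.042 ] [24. 32.] 90 bbox y at centre height [0.075  0.0542]
wrist [303. 241.] [0.6334 0.0571 0.042 ] [81. 91.] 89 bbox y at centre height [0.0854 0.0323]
wrist [196. 171.] [0.682  0.1265 0.042 ] [48. 39.] 87 bbox y at centre height [0.128  0.1053]
```

Emit:
step_arm --pt "0 0.03 -0.03 0 0 0 0.77" --pt "0 0.092 -0.03 0 0 0 0.77" --pt "0 0.092 0 0 0 0 0.77" --pt "0 0.092 0.0 0 0 0 0.77" --pt "0 0.035 0.0 0 0 0 0.77" --pt "0 -0.03 0.0 0 0 0 0.77" --pt "0 -0.086 0.0 0 0 0 0.77" --pt "0 -0.086 0.0 0 0 0 0.77"

```text
time_s: 30.17
position: [0.6328, 0.0959, 0.099]
tcp_rot: [[1.0, 0.001, 0.003], [0.001, -1.0, 0.002], [0.003, -0.002, -1.0]]
force: [-1.0, 0.3, 14.7]
opening: 0.114
grasp_force: 7.5
```

```bash
python3 -c "
from h import *
roll('yellow')"
```

```text
[0.6328 0.0959 0.099 ] [-1.   0.3 14.7] 30.17
side [302. 213.] [0.6488 0.0835 0.042 ] [22. 33.] 80 bbox y at centre height [0.093  0.0685]
wrist [292. 322.] [0.5676 0.0906 0.042 ] [23. 33.] 90 bbox y at centre height [0.1016 0.0802]
wrist [303. 241.] [0.6337 0.083  0.042 ] [83. 93.] 89 bbox y at centre height [0.112  0.0577]
wrist [251. 171.] [0.6818 0.1173 0.042 ] [46. 38.] 90 bbox y at centre height [0.1238 0.1028]
```

Emit:
step_arm --pt "0 0.03 -0.03 0 0 0 0.77" --pt "0 0.096 -0.03 0 0 0 0.77" --pt "0 0.096 0 0 0 0 0.77" --pt "0 0.096 0.0 0 0 0 0.77" --pt "0 0.04 0.0 0 0 0 0.77" --pt "0 -0.03 0.0 0 0 0 0.77" --pt "0 -0.087 0.0 0 0 0 0.77" --pt "0 -0.087 0.0 0 0 0 0.77"

```text
time_s: 30.98
position: [0.6328, 0.1224, 0.0991]
tcp_rot: [[1.0, 0.001, 0.003], [0.001, -1.0, 0.002], [0.003, -0.002, -1.0]]
force: [-2.2, 0.2, 14.9]
opening: 0.115
grasp_force: 8.0
```

Emit:
step_arm --pt "0 0 0 0 0 0 0.77" --pt "0 0.0 -0.03 0 0 0 0.77" --pt "0 0.0 -0.15 0 0 0 0.77" --pt "0 0.0 -0.2 0 0 0 0.77" --pt "0 0.0 -0.2 0 0 0 0.77" --pt "0 0.0 -0.2 0 0 0 0.77"

```text
time_s: 31.48
position: [0.6316, 0.1192, 0.1569]
tcp_rot: [[1.0, -0.0, -0.001], [-0.0, -1.0, 0.0], [-0.001, -0.0, -1.0]]
force: [-0.5, 0.0, -0.4]
opening: 0.115
grasp_force: 0.0
```

```bash
python3 -c "
from h import *
roll('yellow');roll('blue')
c=cap('wrist');cv2.imwrite('pics/w8.png',c['image'][:,:,::-1])"
```

```text
[0.6316 0.1192 0.1569] [-0.5  0.  -0.4] 31.48
side [299. 208.] [0.6486 0.1088 0.042 ] [22. 33.] 81 bbox y at centre height [0.1203 0.0954]
wrist [297. 228.] [0.6194 0.11   0.042 ] [107.  72.] 90 bbox y at centre height [0.1389 0.0828]
wrist [300. 154.] [0.6845 0.1086 0.042 ] [33. 27.] 90 bbox y at centre height [0.1196 0.0996]
[0.6304 0.1192 0.1552] [-0.9 -0.3  0.2] 31.63
side [289. 190.] [0.6497 0.2065 0.042 ] [15. 30.] 82 bbox y at centre height [0.2167 0.1925]
wrist [235. 232.] [0.6169 0.1643 0.042 ] [ 5. 49.] 2 bbox y at centre height [0.1613 0.1567]
wrist [193. 217.] [0.6309 0.2009 0.042 ] [86. 62.] 83 bbox y at centre height [0.2162 0.163 ]
wrist [174. 154.] [0.685  0.2117 0.042 ] [31. 27.] 90 bbox y at centre height [0.2096 0.1896]
```

View pics/w8.png

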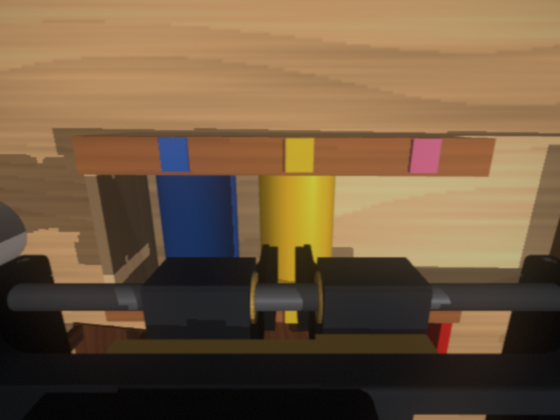

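The yellow roll (297) is under its mark (300), and the blue roll stands beyond it. Now I'll close the gate.

Emit:
step_arm --pt "0 0 -0.13 0 0 0 0.5" --pt "-0.517 0.503 -0.13 0 0 0 0" --pt "-0.517 0.503 -0.13 0 0 0 0" --pt "-0.517 0.503 -0.13 0 0 0 0" --pt "-0.517 0.503 -0.13 0 0 0 0" --pt "-0.517 0.503 -0.13 0 0 0 0" --pt "-0.517 0.503 -0.13 0 0 0 0" --pt "-0.517 0.503 -0.13 0 0 0 0"

```text
time_s: 32.5
position: [0.4748, -0.0329, 0.1964]
tcp_rot: [[1.0, -0.004, -0.002], [-0.004, -1.0, 0.001], [-0.002, -0.001, -1.0]]
force: [0.1, 0.0, -1.2]
opening: 0.489
grasp_force: 0.0
```

Emit:
step_arm --pt "0 0 0 0 0 0 0" --pt "0 0 0 0 0 0 0" --pt "0 0 0 0 0 0 0"

```text
time_s: 32.75
position: [0.4785, -0.0309, 0.1966]
tcp_rot: [[1.0, 0.002, 0.001], [0.002, -1.0, -0.0], [0.001, 0.0, -1.0]]
force: [-0.4, -0.7, -0.2]
opening: 0.498
grasp_force: 0.0
```

```bash
python3 - <<'E'
from h import *
roll("blue");roll("yellow")
c=cap("wrist");s=c["state"]
for b in blobs(c,"red"):
    x,y,w,h=cv2.boundingRect(b);print(x,y,w,h,np.round(plane(c,[[x,y],[x+w,y+h]],.086),3).tolist())
E
```

```text
[ 0.4785 -0.0309  0.1966] [-0.4 -0.7 -0.2] 32.75
side [290. 189.] [0.6551 0.2064 0.042 ] [14. 26.] 81 bbox y at centre height [0.2129 0.1925]
top [218. 196.] [0.5849 0.1998 0.042 ] [7. 4.] 90 bbox y at centre height [0.205  0.1919]
top [221. 174.] [0.6448 0.1942 0.042 ] [31. 22.] 90 bbox y at centre height [0.2232 0.1625]
wrist [34. 40.] [0.6252 0.1874 0.042 ] [79. 67.] 90 bbox y at centre height [0.1893 0.1371]
[ 0.4777 -0.0309  0.1964] [-0.  -0.4  1.1] 32.9
side [299. 208.] [0.6484 0.1088 0.042 ] [22. 33.] 81 bbox y at centre height [0.1203 0.0954]
top [252. 180.] [0.6293 0.1106 0.042 ] [43. 23.] 90 bbox y at centre height [0.1408 0.0776]
wrist [96. 99.] [0.5762 0.1423 0.042 ] [35. 25.] 81 bbox y at centre height [0.1343 0.1109]
wrist [118.  40.] [0.6242 0.1147 0.042 ] [80. 87.] 90 bbox y at centre height [0.1322 0.0647]
277 208 18 18 [[0.486, -0.023, 0.086], [0.47, -0.039, 0.086]]
278 122 16 81 [[0.556, -0.024, 0.086], [0.491, -0.037, 0.086]]
```

Emit:
step_arm --pt "-0.004 0 0.1 0 0 0 0" --pt "-0.004 0 0.2 0 0 0 0" --pt "-0.004 0 0.3 0 0 0 0" --pt "-0.004 0 0.385 0 0 0 0" --pt "-0.004 0 0.392 0 0 0 0" --pt "-0.004 0 0.392 0 0 0 0.5" --pt "-0.004 0 0.392 0 0 0 1" --pt "-0.004 0 0.392 0 0 0 1"

```text
time_s: 33.77
position: [0.4769, -0.0319, 0.0804]
tcp_rot: [[1.0, 0.0, 0.003], [0.0, -1.0, -0.001], [0.003, 0.001, -1.0]]
force: [0.5, 0.7, 0.3]
opening: 0.354
grasp_force: 0.0
```

Emit:
step_arm --pt "0 0 0 0 0 0 1" --pt "0 0 0 0 0 0 1" --pt "0 0 0 0 0 0 1" --pt "0.05 0 0 0 0 0 1" --pt "0.1 0 0 0 0 0 1" --pt "0.15 0 0 0 0 0 1" --pt "0.19 0 0 0 0 0 1" --pt "0.2 0 0 0 0 0 1"

```text
time_s: 34.43
position: [0.5375, -0.0307, 0.0803]
tcp_rot: [[1.0, -0.0, 0.003], [-0.0, -1.0, 0.001], [0.003, -0.001, -1.0]]
force: [-2.0, 3.2, 6.8]
opening: 0.196
grasp_force: 30.0
```

Emit:
step_arm --pt "0.007 0 0 0 0 0 1" --pt "0.014 0 0 0 0 0 1" --pt "0.014 0 0 0 0 0 1" --pt "0.014 0 0 0 0 0 1"

```text
time_s: 34.77
position: [0.5394, -0.0307, 0.0803]
tcp_rot: [[1.0, -0.0, 0.0], [-0.0, -1.0, 0.001], [0.0, -0.001, -1.0]]
force: [-0.8, 4.5, 6.3]
opening: 0.197
grasp_force: 30.0
```

Emit:
step_arm --pt "0.003 0 0 0 0 0 1" --pt "0.007 0 0 0 0 0 1" --pt "0.007 0 0 0 0 0 1" --pt "0.007 0 0 0 0 0 1"

```text
time_s: 35.1
position: [0.5395, -0.0307, 0.0802]
tcp_rot: [[1.0, 0.0, -0.004], [0.0, -1.0, 0.001], [-0.004, -0.001, -1.0]]
force: [-4.5, 2.5, 10.0]
opening: 0.197
grasp_force: 30.0
```

Emit:
step_arm --pt "0.003 0 0 0 0 0 1" --pt "0.007 0 0 0 0 0 1" --pt "0.007 0 0 0 0 0 1" --pt "0.007 0 0 0 0 0 1"

```text
time_s: 35.43
position: [0.5396, -0.0306, 0.0802]
tcp_rot: [[1.0, 0.001, -0.009], [0.001, -1.0, 0.002], [-0.009, -0.002, -1.0]]
force: [-8.6, 0.5, 11.9]
opening: 0.201
grasp_force: 30.0
```

The gate is against its stop: the TCP stayed at 0.5395 while the force rose. I'll ease off, release and retreat.

Emit:
step_arm --pt "-0.01 0 0 0 0 0 1" --pt "-0.01 0 0 0 0 0 0.3" --pt "-0.01 0 0 0 0 0 0" --pt "-0.01 0 0 0 0 0 0" --pt "-0.01 0 -0.08 0 0 0 0" --pt "-0.01 0 -0.2 0 0 0 0" --pt "-0.01 0 -0.35 0 0 0 0" --pt "-0.01 0 -0.45 0 0 0 0"

```text
time_s: 36.1
position: [0.5416, -0.032, 0.2161]
tcp_rot: [[1.0, 0.0, 0.001], [0.0, -1.0, -0.001], [0.001, 0.001, -1.0]]
force: [-0.3, 0.1, 0.8]
opening: 0.49
grasp_force: 0.0
```

Emit:
step_arm --pt "-0.3 0 -0.1 0 0 0 0" --pt "-0.3 0 -0.1 0 0 0 0" --pt "-0.3 0 -0.1 0 0 0 0" --pt "-0.3 0 -0.1 0 0 0 0" --pt "-0.3 0 -0.1 0 0 0 0"

```text
time_s: 36.52
position: [0.4516, -0.032, 0.2445]
tcp_rot: [[1.0, -0.0, 0.002], [-0.0, -1.0, -0.001], [0.002, 0.001, -1.0]]
force: [0.4, 0.2, 1.4]
opening: 0.497
grasp_force: 0.0
```

```bash
python3 - <<'E'
from h import *
roll("blue");roll("yellow")
c=cap("wrist");cv2.imwrite("pics/w9.png",c["image"][:,:,::-1])
for b in blobs(c,"red"):
    x,y,w,h=cv2.boundingRect(b);print(x,y,w,h,np.round(plane(c,[[x,y],[x+w,y+h]],.086),3).tolist())
c=cap("top");cv2.imwrite("pics/top9.png",c["image"][:,:,::-1])
E
```

```text
[ 0.4516 -0.032   0.2445] [0.4 0.2 1.4] 36.52
side [289. 190.] [0.6497 0.2065 0.042 ] [15. 30.] 82 bbox y at centre height [0.2167 0.1925]
top [218. 196.] [0.5849 0.1998 0.042 ] [7. 4.] 90 bbox y at centre height [0.205  0.1919]
top [221. 174.] [0.6448 0.1942 0.042 ] [31. 22.] 90 bbox y at centre height [0.2232 0.1625]
wrist [28. 73.] [0.5806 0.2339 0.042 ] [29. 19.] 79 bbox y at centre height [0.2204 0.1971]
wrist [53. 28.] [0.6219 0.1993 0.042 ] [56. 82.] 90 bbox y at centre height [0.2145 0.1399]
[ 0.4526 -0.0321  0.2437] [-0.9 -0.2 -0.8] 36.67
side [299. 208.] [0.6489 0.1092 0.042 ] [22. 33.] 80 bbox y at centre height [0.1227 0.0977]
top [252. 180.] [0.6293 0.1106 0.042 ] [43. 23.] 90 bbox y at centre height [0.1408 0.0776]
wrist [122.  74.] [0.5795 0.1379 0.042 ] [27. 23.] 90 bbox y at centre height [0.1327 0.1103]
wrist [140.  28.] [0.6208 0.1132 0.042 ] [56. 72.] 90 bbox y at centre height [0.1318 0.0664]
277 94 17 32 [[0.556, -0.023, 0.086], [0.528, -0.039, 0.086]]
281 26 9 59 [[0.61, -0.027, 0.086], [0.563, -0.035, 0.086]]
```

View pics/top9.png

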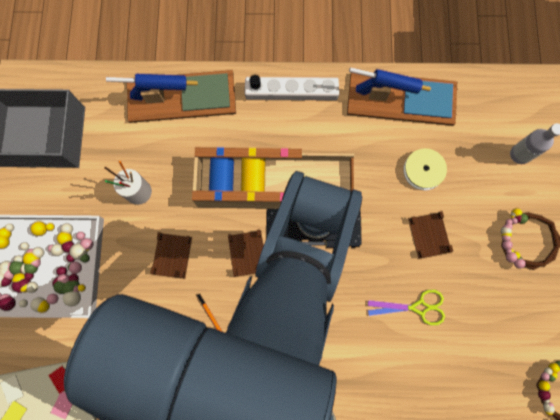

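The top view shows blue (221) and yellow (252) under their own marks. The gate is closed at its stop, the spool and jar haven't moved, and the arm is clear.

```bash
python3 -c "
from rig import *
print(hand_in())"
```

```text
the job is handed in; nothing more can be done
None
```

The job is handed in: the blue and yellow rolls lie within about 2 mm of their marks, the pink mark stays empty because there was no pink roll, the gate is closed against its stop, and the flat spool and jar were left where they stood.

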